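# Latch the gate of the capital's transport crate

## Task

The gilded capital is packed in its open-topped transport crate: shut the crate's gate and latch it. Lift the latch bar by its red upright grip, bring the gate to and press it into its rubber buffer just firmly enough for the bar to pass over the striker's upturned nose, let the bar drop fully into the catch behind it, and let go. Work gently - never force or slam the gate or the bar - and leave the capital and everything else on the bench where it is.

Things in the scene. Friction and masses are not known exactly. Their poses are not given: they have to be found in the camera images.
- crate: Open-topped slatted pine transport crate, fixed on the bench, 384 wide x 312 deep x 188 mm high. Origin: centre of its underside, at bench height. Its own -x axis points out of the front (the gate side), its own +y axis from the latch side to the hinge side. Its front posts' faces lie at own x = -150.
- gate (a joint): Hinge angle of the slatted front gate (292 long, 16 thick, top edge 185 mm above the bench, 1.1 kg). 0 = parallel to the crate's front; it grows as the latch end swings outward (towards the crate's own -x). Slight hinge friction (0.12 N m): it stays where it is left. Latched it reads between -0.032 and 0.032, by the striker's setting (catch).
- gate_hinge (a point): Point on the gate's vertical hinge axis (crate's own x = -175.5, y = +150), 219 mm above the bench, level with the middle of the grip when the bar is down.
- panel: The gate's slatted pine panel, turning with it: 292 long, 16 thick, from 20 to 185 mm above the bench. Origin on the hinge axis at bench height; own -y points to its free end, own -x out of the crate when shut. The latch bar is on its outer face.
- latch (a joint): Angle of the dark steel latch bar on the gate's outer face: 0 = level, on its rest pin; it grows as the free end is lifted, to 0.7, and falls back by its weight (0.3 kg). Bar 215 long, 22 high, 7 mm thick; pivot 155 mm from the gate's hinge axis, 165 mm above the bench, 13.5 mm outside the gate's mid-plane; free end 335 mm from the hinge axis, past the gate's end, over the striker.
- grip (a point): Centre of the red upright grip on top of the latch bar: 14 thick (across the gate), 24 wide (along the bar), 50 mm high (194 to 244 mm above the bench when the bar is down); 85 mm from the bar's pivot towards the free end and 54 mm above it, 240 mm from the hinge axis. Pinch it from above across its 14 mm; both sides are free. Own x points into the crate, own y along the bar to the hinge.
- bar_tip (a point): Point on the bar's centre line 165 mm from its pivot, where it lies in the catch.
- catch (a point): Mean place, on the crate (own -192.5, -165, 163), of the inner face of the striker's nose at the mid-height of the seated bar. The steel striker on the latch-side post has a shelf with an upturned nose, 10 thick, 20 long; its round top is 21 mm above the underside of the level bar: lift the bar over 0.15 to clear. Striker and buffer are slotted and sit up to 8 mm further out or in; unmeasured.
- buffer_mid (a point): Mean place of the tip of the 18 mm rubber buffer on the striker plate, 291 mm from the hinge axis, 140 mm up. It meets the gate 1.7 mm before the bar can drop, and yields 6 N per mm: about 12 N pushed at the grip just lets the bar in; it bottoms at 5.5 mm. Over 25 N on striker or buffer is forcing. It presses the seated bar outward on the nose (friction 0.25): a bar let go half-way sticks.
- capital_mid (a point): Centre of the carved gilded capital, 185 mm square, 144 mm high, 2.6 kg, loose on a foam bed in the crate. Leave it alone.
- leaf: Loose gilded acanthus leaf fragment, 130 x 50 x 25 mm, flat on the bench; origin under its centre. Bystander.
- scroll: Loose gilded scroll fragment, 64 mm round, 45 mm wide, on a small foot; origin under its scroll. Bystander.
- glue: Jar of glue, 64 mm across, 85 mm high; origin under its centre. Bystander.
- pot: White ceramic pot, 80 mm across, 75 mm high; origin under its centre. Bystander.
- brush: Flat brush with a wooden handle lying on the bench. Bystander.
- driver: Screwdriver with blue handle lying on the bench. Bystander.
- tape: Roll of paper tape, 96 mm across, 25 mm high; origin under its centre. Bystander.

How it is judged (in metres and radians):
On the way:
1. the bar is lifted over the striker as the gate comes to (value of joint latch above 0.12 rad and value of joint gate below 0.06 rad), for 0.05 s.
At the end, for the whole second after the job is handed in: The gate is shut (hinge below 0.04 rad) and still, with the bar fully down in the catch (below 0.025 rad from level) and held by the nose against the buffer's push (over 3 N between bar and striker), everything let go (value of joint gate below 0.04 rad and value of joint latch below 0.025 rad and velocity of joint gate between -0.02 and 0.02 rad/s and contact force between latch and crate above 3 N); the robot touches nothing.
It fails at once if the gate is forced or slammed: its slatted panel presses on the rubber buffer with more than 25 N (contact force between panel and crate above 25 N).
It fails at once if the bar is forced: it presses on the striker with more than 25 N (contact force between latch and crate above 25 N).
It fails at once if the capital is shifted by more than 10 mm (distance of capital_mid from where it was at the start of the episode above 0.01 m).
It fails at once if something else on the bench is moved by more than 20 mm (distance of any of leaf, scroll, glue, pot, brush, driver, tape from where it was at the start of the episode above 0.02 m).
It also fails if it takes over 58 s, if anything falls off the work surface, if the arm or the gripper's body presses on something with over 40 N, if the wrist force passes 120 N, or if a joint passes its speed limit or range.

## Robot

A 6-joint arm with a two-finger parallel gripper is mounted at the origin on the work surface. World frame = base frame: x ahead of the robot, y to its left, z up, the work surface at z = 0. Lengths are in mm, angles in rad, forces in N, time in s.
With the tool pointing down it reaches from about 400 to 925 mm from the base axis. Payload 12.5 kg.
Tool frame: the origin (TCP) lies midway between the tips of the shut fingers; the grasp point (between the pads) lies 19 mm behind it; z points along the fingers, y is the direction in which the jaws open and shut (so a half turn about z gives the same grasp; the last joint's range is limited). The gripper opens to 95 mm and grips with 3 to 60 N. Pads are 20 mm wide; open, the fingers measure 119 mm over their backs; the gripper's body (75 mm by 180 mm) begins 59 mm behind the grasp point.
Start: joints at [1.073, 0.491, 1.559, -0, 1.092, -0.106], TCP at [238.643, 577.664, 214.661] pointing down, gripper open.
Joint ranges: [-3.1, 3.1], [-0.84, 2.19], [0.05, 2.79], [-1.13, 4.28], [0.06, 2.93], [-2.69, 2.69]. Speed limits (rad/s): [2.22, 2.22, 2.79, 3.14, 3.14, 3.14].

## Interface

Orientations are given as [roll, pitch, yaw] about the fixed x, y, z axes, in that order (R = Rz(yaw) Ry(pitch) Rx(roll)).
In Python, from cell import env, eyes, job_done, boxes_of, regions_of gives the robot as it stands.
- The arm moves only by the tool send_rows, never from a script. Its argument "plan" is text: rows parted by semicolons, each of 5 numbers parted by spaces: the shift along the tool's x, y, z in mm, then the turn about the tool's z in rad, then the finger opening in mm, from 0 to 95.1. In form: x y z roll gripper; .... A call has 1 to 8 rows; each row shifts and turns the pose as measured when the row begins, along the tool's axes as they then stand; what a row does not reach is not made up. A row lasts 1/10 s, in which the tool goes at most 50 mm and 8.59 degrees, less where a joint would pass 70% of its speed; a pose out of reach is approached as far as the arm can. A call with a gripper value outside its range is refused whole. The fingers move at their own pace and stop on an object; the grip force is fixed at half the most. Time passes only in rows, so rows that do not move let the fingers close. It gives the time, the measured TCP pose, the force and the opening at its end, in the units of the state.
- env.state(): the state, without advancing time (a new reading comes with each control period).
- eyes.read_camera(name): name is "side" or "top"; returns a dict with "image" (384x512x3 uint8, red, green, blue), "vertical_fov" (degrees; the focal length in pixels is half the picture's height over the tangent of half this angle, whatever the lens; pixels are square), "cx", "cy" (the principal point, pixels), "extrinsics" (4x4, takes a point from camera to world coordinates). Camera axes: x right, y up, looking along -z (the intrinsics and any distortion apply to the point x, -y, -z); pixel columns grow to the right and rows downward; lengths in mm; the calibration is good to about 2 mm. A picture is of the moment at which its call begins. There is no depth.
- job_done(): hands the job in, once; it reports no verdict.
Trained networks look in a picture, given as the dict that the camera call returned (one of the last four; its "shot" number tells which), for a name from the list of things; names that differ only in an ending like _2 or _b are one class to them, and where a whole thing is asked for, a point or a joint stands for the part that bears it (a point fixed in the world has none). Each returns a list of dicts, best first, with "confidence" (0 to 1); they miss things now and then, are a little off and sometimes report something else, mostly with a low value. They report only what shows in the picture. A call takes as long as a camera call.
- boxes_of(target, picture): "bbox" ([left, top, width, height] in pixels, round what is visible of it).
- regions_of(target, picture): "pixels" (384x512 bool, what is visible of it) and "bbox" ([left, top, width, height] in pixels, round what is visible of it).
The state is a dict: "t": time; "joints": joint angles; "qvel": joint speeds; "tau": joint torques, N m; "eef_pos": TCP position; "tcp_rot": TCP orientation; "ft_force": force on the tool from outside, world axes, zero at the start; "moment": the same for the moment, N m; "opening": opening from 0.0 (shut) to 1.0 (fully open).
Only numpy, scipy, OpenCV 4.12 (cv2) and the standard library are available. Lean on these libraries where they do the work, as an engineer would, in place of code of your own. Each camera call takes 0.05 s, during which the arm holds its last target.

## Working session

There is one attempt and no reset: what is moved stays moved. The work goes in short steps, Python scripts to look and compute and a tool call to move; the robot and the scene stay as the last step left them, time stands still between calls to the robot, and variables do not carry over. Pictures are saved under pics/ and viewed, and the job is handed in when it is done.

Besides the shell and the picture viewer there is one more tool, called after ">>>" as name(argument=value, ...) on one line, values as JSON. send_rows: Moves the arm, as the interface text tells. Its arguments: {"type":"object","properties":{"plan":{"type":"string"}},"required":["plan"]}

```bash
ls; mkdir -p pics; python3 - <<'E'
from cell import env, eyes, boxes_of
import cv2, numpy as np, json
s=env.state();print({k:np.round(v,3).tolist() for k,v in s.items()})
for n in("side","top"):
    p=eyes.read_camera(n)
    cv2.imwrite(f"pics/{n}0.png",p["image"][:,:,::-1])
    print(n,{k:(np.round(v,3).tolist()) for k,v in p.items() if k not in("image",)})
    for t in ("grip","latch","gate","crate","panel","bar_tip","gate_hinge"):
        try: print(t,[(b["bbox"],round(b["confidence"],2)) for b in boxes_of(t,p)][:3])
        except Exception as e: print(t,e)
E
```

```text
pics
{'t': 0.0, 'joints': [1.073, 0.492, 1.559, -0.0, 1.092, -0.106], 'qvel': [-0.0, 0.0, 0.0, 0.0, -0.0, 0.001], 'tau': [-0.001, -61.263, -25.818, 0.069, 0.048, -0.0], 'eef_pos': [238.525, 577.411, 214.059], 'tcp_rot': [-3.14, -0.0, 2.75], 'ft_force': [0.242, 0.262, -1.271], 'moment': [0.071, -0.014, 0.006], 'opening': 0.999}
side {'vertical_fov': 42.434, 'cx': 260.555, 'cy': 193.202, 'extrinsics': [[-0.977, 0.155, -0.145, 296.768], [-0.212, -0.651, 0.729, 1305.652], [0.019, 0.743, 0.669, 1234.261], [0.0, 0.0, 0.0, 1.0]], 'shot': 1}
grip [([236.3, 158.1, 52.0, 29.5], 0.56)]
latch [([237.9, 158.6, 49.4, 30.9], 0.86)]
gate [([216.6, 141.4, 70.8, 72.4], 0.71), ([235.4, 159.0, 55.2, 28.7], 0.37)]
crate [([211.1, 94.9, 112.7, 95.2], 0.73)]
panel [([217.9, 143.5, 64.0, 69.1], 0.94)]
bar_tip [([266.7, 287.4, 19.7, 34.2], 0.68), ([239.2, 157.1, 48.4, 35.6], 0.57), ([182.3, 308.8, 69.7, 25.7], 0.53)]
gate_hinge [([234.2, 155.8, 54.9, 31.6], 0.74), ([217.1, 144.9, 75.0, 69.5], 0.66)]
top {'vertical_fov': 56.08, 'cx': 254.918, 'cy': 197.178, 'extrinsics': [[-0.005, 0.995, -0.098, 421.042], [-1.0, -0.007, -0.02, 122.366], [-0.021, 0.098, 0.995, 1220.711], [0.0, 0.0, 0.0, 1.0]], 'shot': 2}
grip [([275.5, 155.4, 32.8, 68.3], 0.6)]
latch [([273.2, 160.7, 37.0, 64.8], 0.56)]
gate [([274.2, 126.3, 56.5, 95.6], 0.93)]
crate [([320.5, 112.1, 132.0, 130.9], 0.83)]
panel [([279.6, 127.1, 55.1, 91.0], 0.87)]
bar_tip [([275.6, 163.9, 32.6, 59.5], 0.62)]
gate_hinge [([271.1, 125.3, 56.5, 99.7], 0.87)]
```

View pics/side0.png

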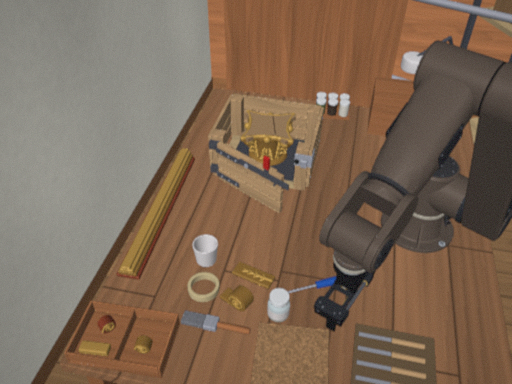

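View pics/top0.png

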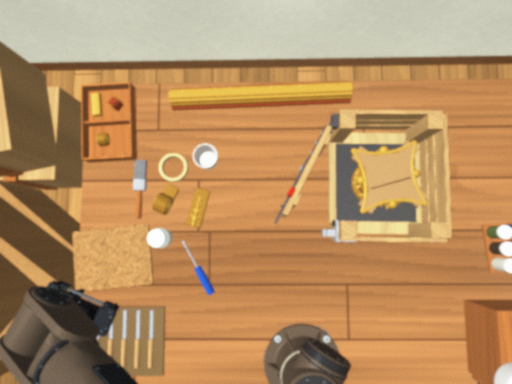

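```bash
python3 - <<'E'
import cv2
a=cv2.imread("pics/side0.png")[80:230,180:350];cv2.imwrite("pics/side0c.png",cv2.resize(a,None,fx=4,fy=4,interpolation=cv2.INTER_CUBIC))
a=cv2.imread("pics/top0.png")[105:250,260:460];cv2.imwrite("pics/top0c.png",cv2.resize(a,None,fx=4,fy=4,interpolation=cv2.INTER_CUBIC))
E
```

```text
(no output)
```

View pics/side0c.png

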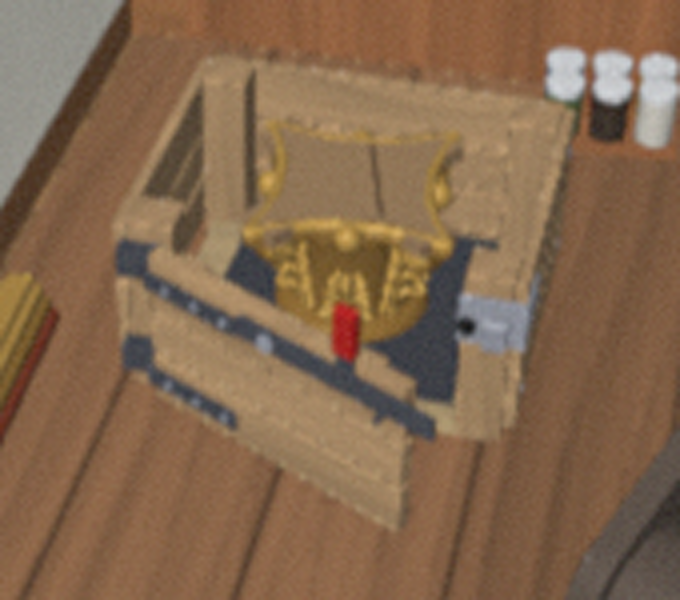

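View pics/top0c.png

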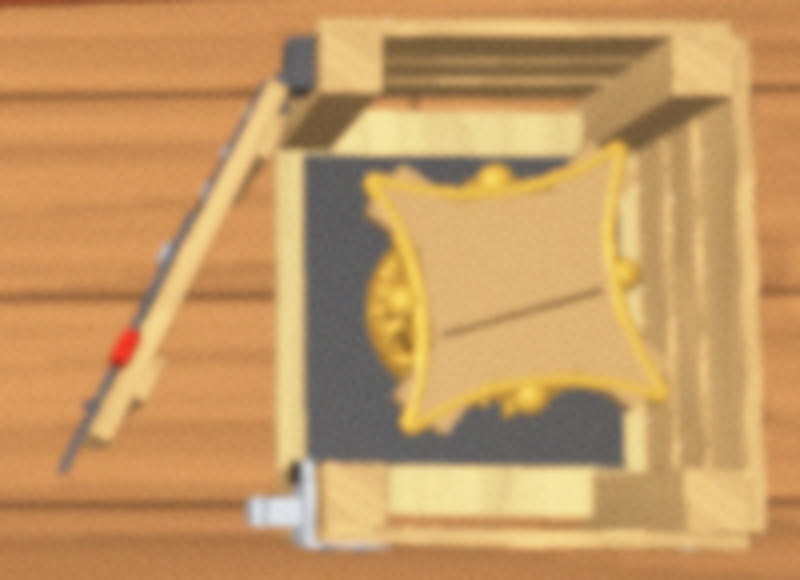

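```bash
cat > h.py <<'E'
import numpy as np, cv2
def proj(p,P):
    E=np.array(p["extrinsics"]);f=192/np.tan(np.radians(p["vertical_fov"]/2))
    c=(np.atleast_2d(P)-E[:3,3])@E[:3,:3]
    return np.c_[p["cx"]+f*c[:,0]/-c[:,2],p["cy"]-f*c[:,1]/-c[:,2]]
def red(p):
    im=p["image"].astype(int);m=(im[...,0]>130)&(im[...,1]<75)&(im[...,2]<75)
    n,l,s,c=cv2.connectedComponentsWithStats(m.astype(np.uint8))
    return [(s[i].tolist(),c[i].round(2).tolist()) for i in range(1,n) if s[i][4]>8]
def Rz(a):
    c,s=np.cos(a),np.sin(a);return np.array([[c,-s,0],[s,c,0],[0,0,1]])
def crate(q,P): return np.atleast_2d(P)@Rz(q[2]).T+[q[0],q[1],0]
# gate point: r from hinge, n outward from midplane, z ; a=gate angle
def gatep(q,a,r,n,z):
    # shut: own x=-175.5-n, own y=150-r ; opening moves free end to -x
    d=np.array([-np.sin(a),-np.cos(a)]);o=np.array([-np.cos(a),np.sin(a)])
    xy=np.array([-175.5,150])+r*d+n*o
    return crate(q,[xy[0],xy[1],z])[0]
E
python3 - <<'E'
from cell import eyes,env
from h import *
from scipy.optimize import least_squares
S=eyes.read_camera("side");T=eyes.read_camera("top")
print(red(S),red(T), S.keys())
o=np.array([260,105]);ts=np.array([180,80])
tc=lambda x,y:o+np.array([x,y])/4-.4
sc=lambda x,y:ts+np.array([x,y])/4-.4
rt=max(red(T),key=lambda r:0 if not(270<r[1][0]<310) else r[0][4])[1]
rs=max(red(S),key=lambda r:0 if not(250<r[1][0]<280) else r[0][4])[1]
obs=[(T,lambda v:crate(v,[-150,-192+8,188])[0]*0+crate(v,[-150,190,188])[0],tc(320,22)),
(T,lambda v:crate(v,[-150,-190,188])[0],tc(320,540)),
(T,lambda v:crate(v,[160,-190,188])[0],tc(765,532)),
(T,lambda v:crate(v,[160,190,188])[0],tc(743,30)),
(T,lambda v:gatep(v,v[3],240,13.5,232),np.array(rt)),
(S,lambda v:gatep(v,v[3],240,13.5,219),np.array(rs)),
(T,lambda v:gatep(v,v[3],335,13.5,176),tc(63,470)),
(S,lambda v:gatep(v,v[3],292,8,20),sc(400,528)),
(S,lambda v:gatep(v,v[3],335,13.5,165),sc(432,430)),
]
def f(v): return np.concatenate([proj(p,g(v))[0]-u for p,g,u in obs])
r=least_squares(f,[450,-100,-1.57,.5],x_scale=[100,100,1,1],loss='soft_l1')
q=r.x;print(q.round(3));print(f(q).reshape(-1,2).round(1))
a=q[3];print("grip",gatep(q,a,240,13.5,219),"shut grip",gatep(q,0,240,13.5,219))
n=gatep(q,a,0,1,0)-gatep(q,a,0,0,0);print("normal yaw",np.arctan2(n[1],n[0]))
print(env.state()["t"])
np.save("q.npy",q)
# overlay
for nme,p in(("s",S),("t",T)):
    im=cv2.resize(p["image"][:,:,::-1],None,fx=4,fy=4,interpolation=cv2.INTER_CUBIC)
    def dot(P,c):
        u=(proj(p,P)[0]+.5)*4;cv2.circle(im,(int(u[0]),int(u[1])),4,c,-1)
    for r_ in range(0,293,20):
        for z in(20,185): dot(gatep(q,a,r_,8,z),(255,0,255))
    for r_ in (155,240,335): dot(gatep(q,a,r_,17,165),(0,255,0))
    for z in(194,244): dot(gatep(q,a,240,13.5,z),(255,255,0))
    for x in(-150,160):
        for y in (-190,190):
            for z in(0,188): dot(crate(q,[x,y,z])[0],(0,0,255))
    dot(crate(q,[-192.5,-165,163])[0],(0,255,255))
    im=im[320:920,720:1400] if nme=="s" else im[420:1000,1040:1840]
    cv2.imwrite(f"pics/fit_{nme}.png",im)
E
```

```text
[([263, 156, 7, 14, 75], [265.79, 162.23])] [([113, 101, 5, 7, 15], [115.07, 103.47]), ([288, 188, 6, 8, 25], [290.68, 191.76])] dict_keys(['image', 'vertical_fov', 'cx', 'cy', 'extrinsics', 'shot'])
[ 5.87066e+02 -2.50696e+02 -1.59100e+00  4.55000e-01]
[[-0.6 -0.5]
 [ 0.3  0.3]
 [-0.2  4. ]
 [ 0.4 -1.7]
 [ 0.1 -0.1]
 [ 0.1 -0.4]
 [-0.7  1. ]
 [-2.8 -0.2]
 [ 0.3 -0.6]]
grip [533.39557948  43.59396029 219.        ] shut grip [500.91591561 -59.91027355 219.        ]
normal yaw 1.0953132854691625
0.9
```

```bash
sleep 1
```

```text
(no output)
```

View pics/fit_s.png

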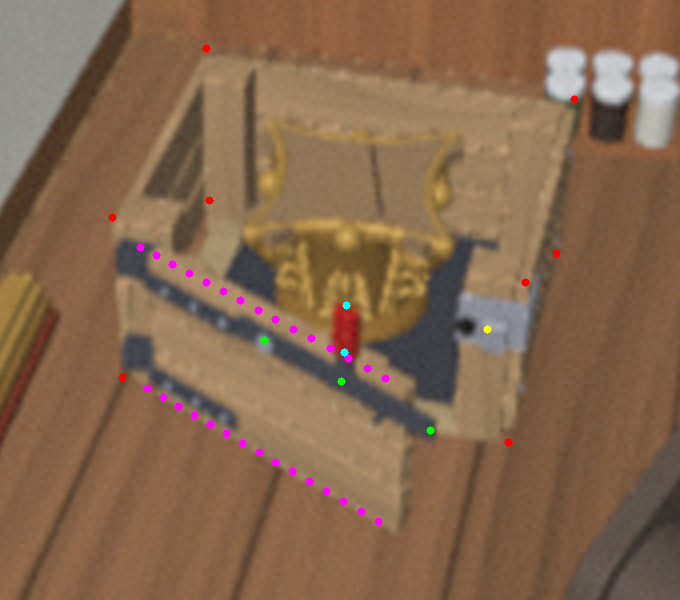

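View pics/fit_t.png

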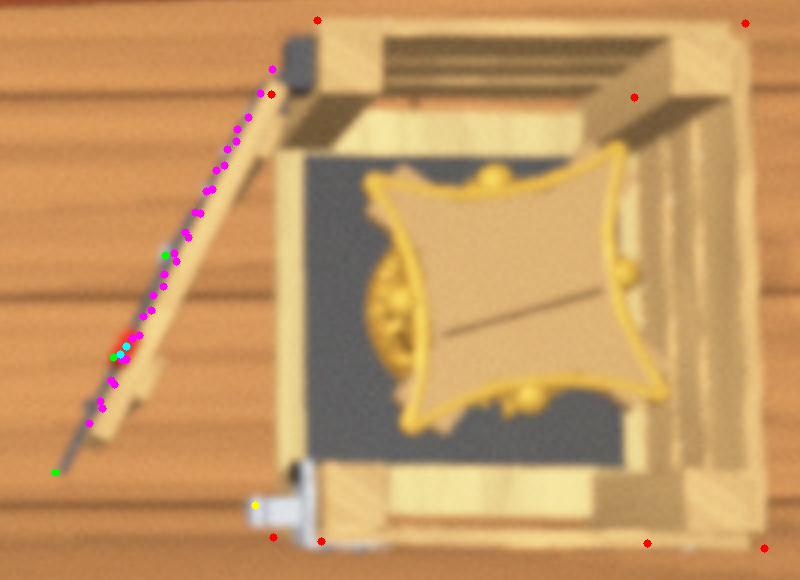

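>>> send_rows(plan="0 0 -45 0 95; 0 0 -45 0 95; -34 -27 0 0 95; -34 -27 0 0 95; -34 -27 0 0 95; -34 -27 0 0 95; -34 -27 0 0 95; -34 -27 0 0 95")

```text
t: 1.7
eef_pos: [367.0, 346.1, 308.0]
tcp_rot: [3.14, 0.001, 2.757]
ft_force: [0.2, 0.6, 0.8]
opening: 0.997
```

>>> send_rows(plan="-34 -27 0 0 95; -34 -27 0 0 95; -34 -27 0 0 95; -34 -27 0 0 95; -34 -27 0 0 95; -34 -27 0 0.085 95")

```text
t: 2.3
eef_pos: [498.8, 109.3, 309.7]
tcp_rot: [3.138, 0.004, 2.672]
ft_force: [0.1, -0.3, 0.1]
opening: 0.997
```

```bash
cat > go.py <<'E'
import sys
from cell import env
from h import *
def rel(s,P):
    r=s["tcp_rot"]
    R=Rz(r[2])@np.array([[np.cos(r[1]),0,np.sin(r[1])],[0,1,0],[-np.sin(r[1]),0,np.cos(r[1])]])@np.array([[1,0,0],[0,np.cos(r[0]),-np.sin(r[0])],[0,np.sin(r[0]),np.cos(r[0])]])
    return R.T@(np.array(P)-s["eef_pos"])
E
python3 - <<'E'
from go import *
q=np.load("q.npy");s=env.state()
print(s["t"],s["eef_pos"],s["tcp_rot"],s["ft_force"])
print(rel(s,gatep(q,q[3],240,13.5,205)))
E
```

```text
2.3 [498.84949422 109.26150577 309.67278764] [3.13782611 0.00360477 2.6724009 ] [ 0.13379897 -0.33904041  0.07478146]
[-60.12771685 -43.34533756 104.72769638]
```

>>> send_rows(plan="-30 -22 0 0 95; -30 -22 0 0 95; 0 0 0 0 95")

```text
t: 2.6
eef_pos: [535.2, 35.6, 309.7]
tcp_rot: [3.138, 0.005, 2.665]
ft_force: [-0.4, 0.7, -0.4]
opening: 0.999
```

```bash
python3 - <<'E'
from go import *
from cell import eyes
q=np.load("q.npy");s=env.state()
print(s["t"],s["eef_pos"],s["tcp_rot"],s["ft_force"])
print(rel(s,gatep(q,q[3],240,13.5,205)))
for n in("side","top"):
    p=eyes.read_camera(n);print(red(p),proj(p,s["eef_pos"]))
    im=cv2.resize(p["image"][:,:,::-1],None,fx=4,fy=4,interpolation=cv2.INTER_CUBIC)
    im=im[320:920,720:1400] if n=="side" else im[420:1000,1040:1840]
    cv2.imwrite(f"pics/b_{n}.png",im)
E
```

```text
2.6 [535.2032774   35.6178006  309.66176222] [3.13791853 0.0046534  2.66475701] [-0.40796114  0.73288676 -0.41904775]
[  5.75384559   5.87226585 104.65840206]
[([263, 156, 7, 14, 73], [265.71, 162.14])] [[266.54031763 137.93866897]]
[([114, 102, 6, 5, 16], [115.81, 103.56]), ([288, 192, 5, 5, 17], [289.53, 193.47])] [[296.30181404 187.50236127]]
```

View pics/b_side.png

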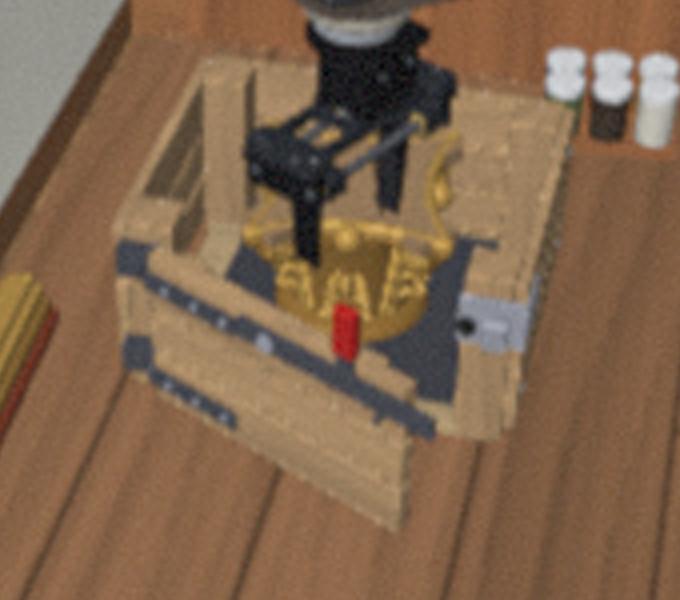

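View pics/b_top.png

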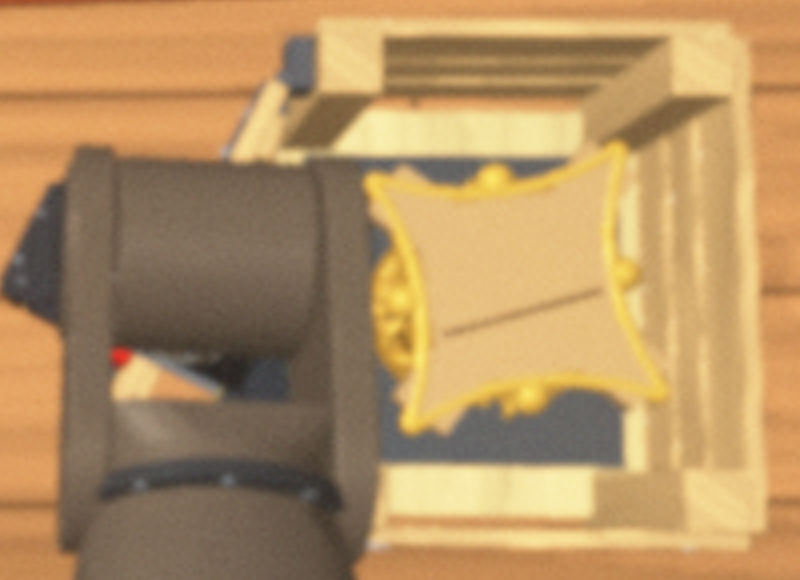

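>>> send_rows(plan="5 5 30 0 95; 0 0 30 0 95; 0 0 20 0 95; 0 0 10 0 95; 0 0 5 0 95; 0 0 0 0 95")

```text
t: 3.3
eef_pos: [530.4, 51.3, 214.2]
tcp_rot: [3.135, 0.007, 2.672]
ft_force: [1.2, 0.5, 0.6]
opening: 1.0
```

```bash
python3 - <<'E'
from go import *
from cell import eyes
q=np.load("q.npy");s=env.state()
print(s["t"],s["eef_pos"],s["tcp_rot"],s["ft_force"])
print(rel(s,gatep(q,q[3],240,13.5,205)))
for n in("side",):
    p=eyes.read_camera(n)
    im=cv2.resize(p["image"][:,:,::-1],None,fx=4,fy=4,interpolation=cv2.INTER_CUBIC)
    im=im[320:920,720:1400] if n=="side" else im[420:1000,1040:1840]
    cv2.imwrite(f"pics/c_{n}.png",im)
E
```

```text
3.3 [530.39545659  51.26495101 214.15729109] [3.13497418 0.00695955 2.67242718] [1.23959002 0.48467499 0.57906463]
[-6.08044627 -5.54639533  9.16332298]
```

View pics/c_side.png

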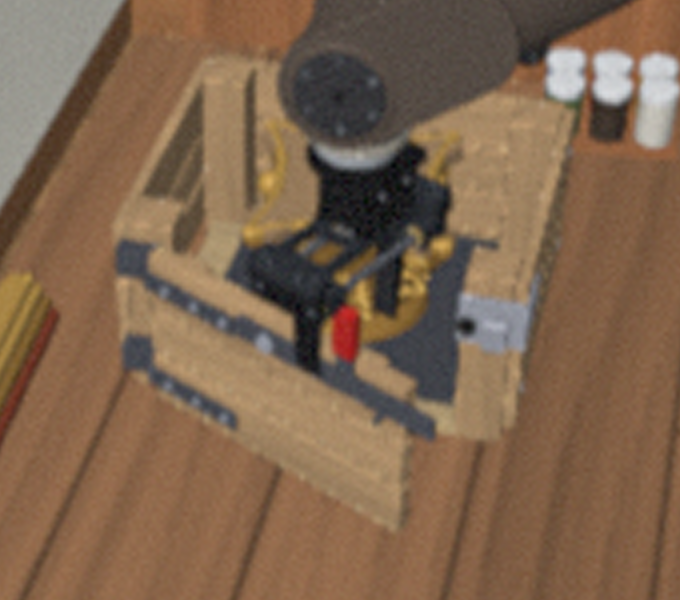

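>>> send_rows(plan="-3 -2.5 5 0.005 95; -2 -2 3 0 95; 0 0 0 0 95; 0 0 0 0 60; 0 0 0 0 60")

```text
t: 3.85
eef_pos: [534.4, 44.2, 208.4]
tcp_rot: [3.133, 0.011, 2.667]
ft_force: [-0.5, 0.2, 0.5]
opening: 0.888
```

```bash
python3 - <<'E'
from go import *
q=np.load("q.npy");s=env.state()
print(s["t"],s["eef_pos"],s["tcp_rot"],s["ft_force"],s["opening"])
print(rel(s,gatep(q,q[3],240,13.5,205)))
E
```

```text
3.85 [534.35860071  44.24031871 208.37713196] [3.13287483 0.01137495 2.66657979] [-0.49257706  0.20396905  0.51319249] 0.8876843100472195
[ 0.59916774 -1.04458046  3.36155605]
```

>>> send_rows(plan="0 0 2 0 10; 0 0 0 0 10; 0 0 0 0 10; 0 0 0 0 10; 0 0 0 0 10; 0 0 0 0 10; 0 0 0 0 10; 0 0 0 0 10")

```text
t: 4.65
eef_pos: [534.4, 44.3, 206.5]
tcp_rot: [3.133, 0.012, 2.667]
ft_force: [0.6, -0.4, 0.1]
opening: 0.214
```

>>> send_rows(plan="0 0 0 0 5; 0 0 0 0 5; 0 0 0 0 5; 0 0 0 0 5")

```text
t: 5.05
eef_pos: [534.2, 43.9, 206.5]
tcp_rot: [3.134, 0.012, 2.667]
ft_force: [-0.3, -0.0, 1.3]
opening: 0.145
```

>>> send_rows(plan="-2.4 0 -3.2 0 5; -2.4 0 -3.1 0 5; -2.5 0 -3 0 5; -2.6 0 -2.8 0 5")

```text
t: 5.45
eef_pos: [541.3, 39.2, 216.6]
tcp_rot: [3.137, 0.004, 2.667]
ft_force: [0.1, -0.7, -9.2]
opening: 0.148
```

>>> send_rows(plan="-2.8 0 -2.7 0 5; -2.9 0 -2.7 0 5; -3 0 -2.5 0 5; -3 0 -2.5 0 5; 0 0 0 0 5")

```text
t: 5.95
eef_pos: [552.4, 33.4, 227.6]
tcp_rot: [3.138, 0.002, 2.667]
ft_force: [0.3, 1.0, -7.2]
opening: 0.149
```

>>> send_rows(plan="0.2 -4.4 0 -0.02 5; 0.3 -6.5 0 -0.03 5; 0.4 -8.7 0 -0.04 5; 0.4 -8.7 0 -0.04 5; 0.4 -8.7 0 -0.04 5; 0.4 -8.7 0 -0.04 5; 0.3 -4.4 0 -0.02 5; 0 0 0 0 5")

```text
t: 6.75
eef_pos: [530.6, -15.7, 227.4]
tcp_rot: [3.139, 0.006, 2.913]
ft_force: [0.5, 0.8, -10.1]
opening: 0.147
```

```bash
cat > chk.py <<'E'
from go import *
from cell import eyes
import sys
from scipy.optimize import least_squares
q=np.load("q.npy");s=env.state()
tag=sys.argv[1]
print(s["t"],s["eef_pos"].round(1) if hasattr(s["eef_pos"],'round') else s["eef_pos"],s["tcp_rot"],s["ft_force"],s["opening"])
y=s["tcp_rot"][2]%(2*np.pi);print("gate by yaw",q[2]+np.pi+np.pi/2-y)
# from position: grip at r, n=13.5
H=crate(q,[-175.5,150,0])[0];d=np.array(s["eef_pos"])[:2]-H[:2]
R=np.hypot(*d);own=Rz(-q[2])@np.array([*d,0]);r=np.sqrt(R*R-13.5**2)
print("r",r,"gate by pos",np.arctan2(-own[0],-own[1])-np.arctan2(13.5,r))
for n in sys.argv[2:]:
    p=eyes.read_camera(n);print(red(p))
    im=cv2.resize(p["image"][:,:,::-1],None,fx=4,fy=4,interpolation=cv2.INTER_CUBIC)
    im=im[320:920,720:1400] if n=="side" else im[420:1000,1040:1840]
    cv2.imwrite(f"pics/{tag}_{n}.png",im)
E
python3 chk.py d side
```

```text
6.75 [530.6 -15.7 227.4] [3.13894123 0.00634366 2.91313973] [  0.51015765   0.75447346 -10.11927705] 0.1474591756128774
gate by yaw 0.20817937084707916
r 218.6481865908246 gate by pos 0.20753110520727236
[([271, 145, 6, 10, 27], [273.81, 150.93]), ([98, 320, 6, 7, 16], [100.5, 322.69])]
```

View pics/d_side.png

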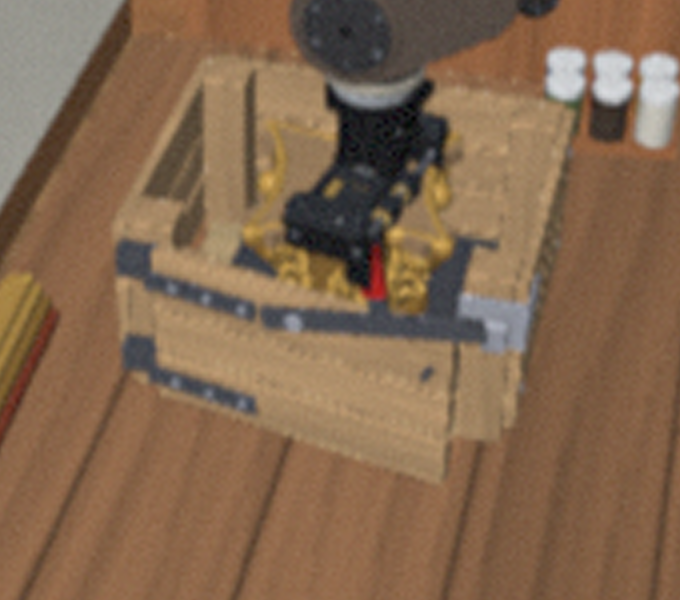

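>>> send_rows(plan="0.3 -6.5 0 -0.03 5; 0.4 -7.6 0 -0.035 5; 0.4 -7.6 0 -0.035 5; 0.2 -5.4 0 -0.025 5; 0.1 -3.2 0 -0.015 5; 0 0 0 0 5")

```text
t: 7.4
eef_pos: [524.0, -45.1, 227.3]
tcp_rot: [3.139, 0.007, 3.056]
ft_force: [0.5, -1.5, -10.1]
opening: 0.146
```

```bash
python3 chk.py e side
```

```text
7.4 [524.  -45.1 227.3] [3.13948216 0.00748985 3.05598982] [  0.45806994  -1.50400373 -10.1462636 ] 0.14641849584622668
gate by yaw 0.06532928610839805
r 218.7128708853466 gate by pos 0.07014699539584493
[([274, 143, 6, 7, 23], [277.22, 147.09]), ([98, 320, 6, 5, 13], [100.38, 322.0])]
```

View pics/e_side.png

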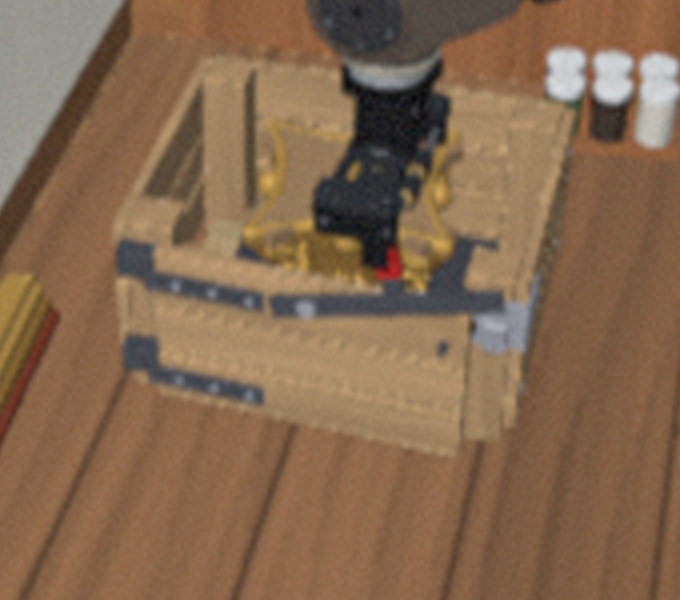

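>>> send_rows(plan="0.1 -1.5 0 -0.007 5; 0.1 -1.5 0 -0.007 5; 0.1 -1.5 0 -0.007 5")

```text
t: 7.75
eef_pos: [523.4, -48.9, 227.3]
tcp_rot: [3.139, 0.008, 3.077]
ft_force: [-0.2, -1.0, -10.4]
opening: 0.142
```

>>> send_rows(plan="0.1 -1 0 -0.005 5; 0.1 -1 0 -0.005 5")

```text
t: 7.95
eef_pos: [523.2, -51.0, 227.3]
tcp_rot: [3.139, 0.008, 3.088]
ft_force: [0.0, -1.5, -8.3]
opening: 0.143
```

>>> send_rows(plan="0.1 -1 0 -0.005 5")

```text
t: 8.05
eef_pos: [523.0, -52.1, 227.3]
tcp_rot: [3.139, 0.008, 3.093]
ft_force: [1.1, -1.5, -10.0]
opening: 0.145
```

>>> send_rows(plan="0.1 -1 0 -0.005 5")

```text
t: 8.15
eef_pos: [522.9, -53.2, 227.3]
tcp_rot: [3.139, 0.008, 3.099]
ft_force: [0.3, -1.1, -9.6]
opening: 0.149
```

>>> send_rows(plan="0.1 -1 0 -0.005 5")

```text
t: 8.25
eef_pos: [522.8, -54.3, 227.3]
tcp_rot: [3.139, 0.008, 3.104]
ft_force: [0.7, -0.8, -9.9]
opening: 0.14
```

>>> send_rows(plan="0.1 -1 0 -0.005 5")

```text
t: 8.35
eef_pos: [522.6, -55.4, 227.3]
tcp_rot: [3.139, 0.008, 3.109]
ft_force: [0.8, -1.8, -9.5]
opening: 0.147
```

>>> send_rows(plan="0.1 -0.8 0 -0.004 5")

```text
t: 8.45
eef_pos: [522.5, -56.3, 227.3]
tcp_rot: [3.139, 0.008, 3.114]
ft_force: [1.4, -1.8, -9.8]
opening: 0.143
```

>>> send_rows(plan="0.1 -0.8 0 -0.004 5")

```text
t: 8.55
eef_pos: [522.4, -57.2, 227.3]
tcp_rot: [3.14, 0.008, 3.118]
ft_force: [0.7, -1.3, -9.1]
opening: 0.148
```

>>> send_rows(plan="0.1 -0.8 0 -0.004 5")

```text
t: 8.65
eef_pos: [522.4, -58.1, 227.3]
tcp_rot: [3.14, 0.009, 3.122]
ft_force: [0.8, -2.0, -9.5]
opening: 0.149
```

>>> send_rows(plan="0.1 -0.8 0 -0.004 5")

```text
t: 8.75
eef_pos: [522.3, -59.0, 227.3]
tcp_rot: [3.14, 0.009, 3.126]
ft_force: [1.1, -1.0, -9.9]
opening: 0.146
```

```bash
python3 chk.py f side
```

```text
8.75 [522.3 -59.  227.3] [3.13954327 0.00857492 3.12640791] [ 1.09849379 -1.03652237 -9.8867127 ] 0.14591198735975544
gate by yaw -0.00508880412338808
r 218.77577145003184 gate by pos 0.006277154084724228
[([275, 140, 7, 7, 21], [279.05, 144.1])]
```

View pics/f_side.png

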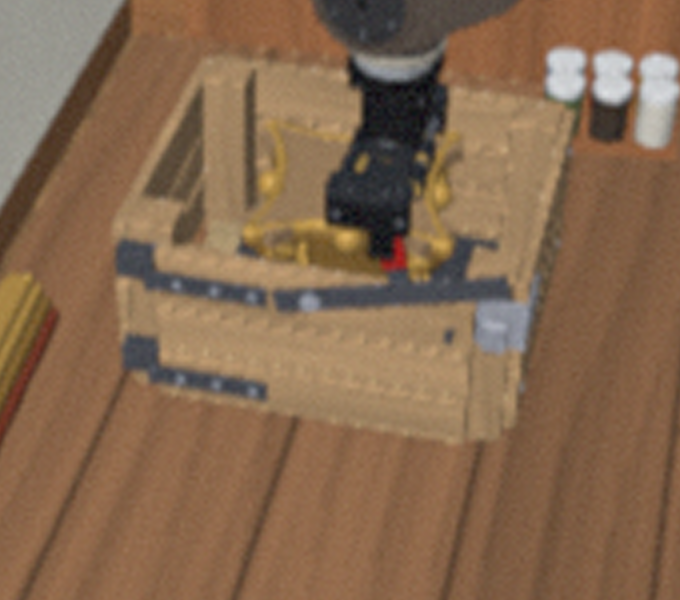

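>>> send_rows(plan="0.1 -0.8 0 -0.002 5")

```text
t: 8.9
eef_pos: [522.2, -59.9, 227.3]
tcp_rot: [3.14, 0.009, 3.129]
ft_force: [0.8, -1.1, -10.0]
opening: 0.148
```

>>> send_rows(plan="0.1 -0.8 0 -0.002 5")

```text
t: 9.0
eef_pos: [522.1, -60.8, 227.2]
tcp_rot: [3.14, 0.009, 3.131]
ft_force: [1.0, -1.2, -10.9]
opening: 0.15
```

>>> send_rows(plan="0.1 -0.7 0 -0.002 5")

```text
t: 9.1
eef_pos: [522.0, -61.4, 227.2]
tcp_rot: [3.14, 0.009, 3.133]
ft_force: [1.2, -0.5, -10.9]
opening: 0.143
```

>>> send_rows(plan="0.1 -0.7 0 -0.003 5")

```text
t: 9.2
eef_pos: [522.0, -62.2, 227.2]
tcp_rot: [3.14, 0.009, 3.137]
ft_force: [2.2, -0.4, -10.5]
opening: 0.144
```

>>> send_rows(plan="0 -0.7 0 -0.003 5")

```text
t: 9.3
eef_pos: [521.9, -62.6, 227.2]
tcp_rot: [3.139, 0.009, 3.14]
ft_force: [1.1, 4.2, -9.0]
opening: 0.143
```

>>> send_rows(plan="0 -0.7 0 -0.003 5")

```text
t: 9.4
eef_pos: [521.9, -62.8, 227.2]
tcp_rot: [3.138, 0.009, -3.14]
ft_force: [1.9, 5.7, -9.3]
opening: 0.142
```

>>> send_rows(plan="0 -0.7 0 -0.003 5")

```text
t: 9.5
eef_pos: [521.9, -62.9, 227.2]
tcp_rot: [3.137, 0.009, -3.137]
ft_force: [2.0, 6.2, -8.8]
opening: 0.147
```

>>> send_rows(plan="0 -0.7 0 -0.003 5")

```text
t: 9.6
eef_pos: [521.9, -63.0, 227.2]
tcp_rot: [3.136, 0.009, -3.134]
ft_force: [1.5, 6.8, -9.7]
opening: 0.153
```

>>> send_rows(plan="0 -1.2 0 0 5; 0 -1.2 0 0 5")

```text
t: 9.8
eef_pos: [521.9, -63.4, 227.2]
tcp_rot: [3.132, 0.009, -3.134]
ft_force: [2.1, 10.7, -8.9]
opening: 0.147
```

>>> send_rows(plan="0 -1.6 0 0 5; 0 -1.6 0 0 5")

```text
t: 10.0
eef_pos: [521.8, -63.6, 227.2]
tcp_rot: [3.127, 0.009, -3.133]
ft_force: [1.6, 14.1, -9.3]
opening: 0.145
```

>>> send_rows(plan="0 -1.9 0 0 5; 0 -1.9 0 0 5")

```text
t: 10.2
eef_pos: [521.8, -63.8, 227.2]
tcp_rot: [3.122, 0.009, -3.132]
ft_force: [2.3, 16.8, -9.6]
opening: 0.149
```

>>> send_rows(plan="3 -1.9 2.5 0 5; 3 -1.9 2.5 0 5")

```text
t: 10.4
eef_pos: [517.7, -63.8, 223.8]
tcp_rot: [3.116, 0.016, -3.131]
ft_force: [2.7, 17.7, -1.3]
opening: 0.15
```

>>> send_rows(plan="2.9 -1.9 2.7 0 5; 2.8 -1.9 2.7 0 5")

```text
t: 10.6
eef_pos: [514.1, -63.7, 220.6]
tcp_rot: [3.111, 0.023, -3.129]
ft_force: [2.9, 17.5, -0.1]
opening: 0.152
```

>>> send_rows(plan="2.6 -1.9 2.8 0 5; 2.5 -1.9 3 0 5")

```text
t: 10.8
eef_pos: [510.6, -63.6, 217.1]
tcp_rot: [3.107, 0.03, -3.128]
ft_force: [-0.8, 18.5, 2.5]
opening: 0.15
```

>>> send_rows(plan="2.6 -1.8 3 0 5; 2.5 -1.8 3 0 5")

```text
t: 11.0
eef_pos: [507.2, -63.5, 213.4]
tcp_rot: [3.102, 0.037, -3.126]
ft_force: [0.1, 17.1, 1.4]
opening: 0.153
```

```bash
python3 chk.py g side
```

```text
11.0 [507.2 -63.5 213.4] [ 3.10226029  0.03651931 -3.12629563] [ 0.08238497 17.12136717  1.39324584] 0.15332044608362444
gate by yaw -0.03557057364005578
r 233.45933745784515 gate by pos -0.014808250685690756
[([98, 319, 6, 8, 16], [100.5, 322.81])]
```

View pics/g_side.png

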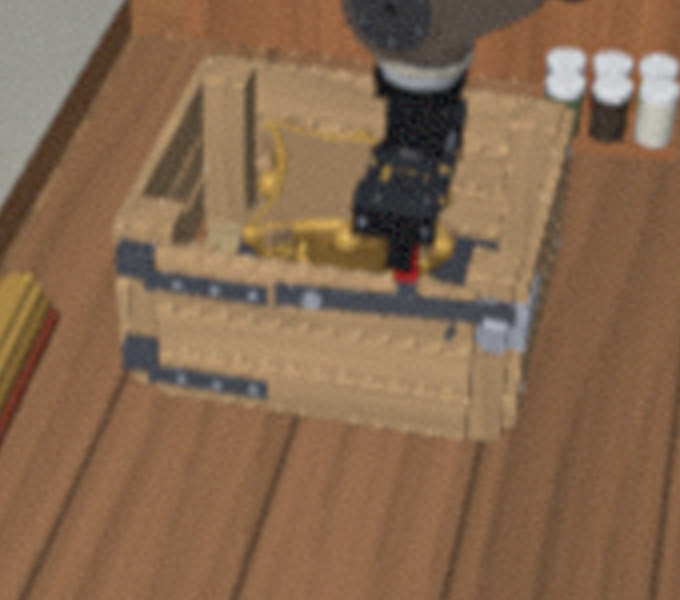

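>>> send_rows(plan="2 -1.8 3 0 5; 2 -1.8 3 0 5")

```text
t: 11.25
eef_pos: [504.2, -63.5, 209.5]
tcp_rot: [3.098, 0.042, -3.125]
ft_force: [-1.4, 16.6, 3.0]
opening: 0.156
```

>>> send_rows(plan="1.5 -1.8 2 0 5; 1 -1.8 1.5 0 5")

```text
t: 11.45
eef_pos: [503.4, -63.5, 208.3]
tcp_rot: [3.094, 0.048, -3.124]
ft_force: [1.4, 18.7, 2.3]
opening: 0.158
```

>>> send_rows(plan="1 -1.8 2.5 0 5; 1 -1.8 2.5 0 5")

```text
t: 11.65
eef_pos: [503.2, -63.6, 207.6]
tcp_rot: [3.09, 0.056, -3.122]
ft_force: [-4.6, 17.5, 23.6]
opening: 0.157
```

```bash
python3 chk.py h side
```

```text
11.65 [503.2 -63.6 207.6] [ 3.09010574  0.05602417 -3.12232571] [-4.56573715 17.45344985 23.58136532] 0.15735601129070023
gate by yaw -0.039540497908611805
r 237.44191671764878 gate by pos -0.015248631126509822
[([279, 150, 6, 2, 10], [281.6, 150.5])]
```

View pics/h_side.png

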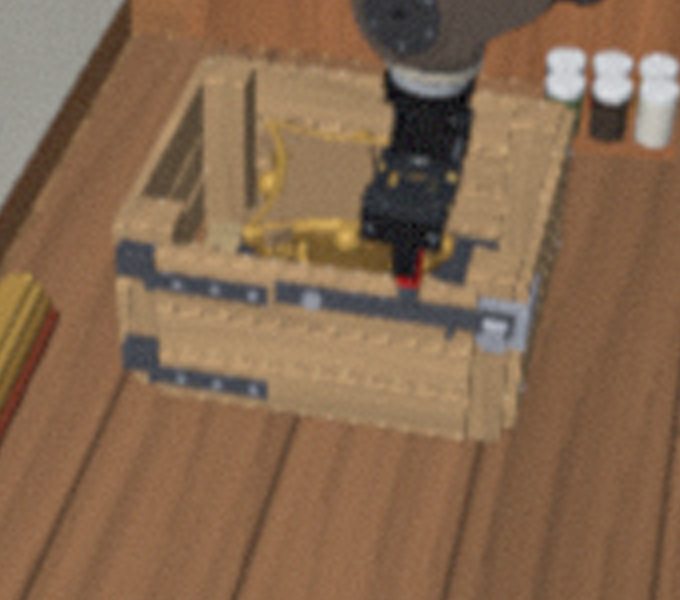

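>>> send_rows(plan="0 -0.8 0.5 0 5; 0 0 0.3 0 5; 0 0 0 0 5; 0 0 0 0 5")

```text
t: 12.1
eef_pos: [503.9, -62.2, 208.7]
tcp_rot: [3.089, 0.06, -3.12]
ft_force: [2.4, 3.5, -11.0]
opening: 0.161
```

```bash
python3 chk.py i
```

```text
12.1 [503.9 -62.2 208.7] [ 3.08902735  0.06014862 -3.12036612] [  2.3912075    3.50762204 -10.96148456] 0.16109505420619613
gate by yaw -0.04150008760971069
r 236.87789618479206 gate by pos -0.009335492741341864
```

```bash
python3 chk.py j side top
```

```text
12.1 [503.9 -62.2 208.7] [ 3.08902735  0.06014862 -3.12036612] [  2.3912075    3.50762204 -10.96148456] 0.16109505420619613
gate by yaw -0.04150008760971069
r 236.87789618479206 gate by pos -0.009335492741341864
[([279, 148, 6, 4, 13], [282.08, 150.15]), ([99, 321, 4, 6, 12], [100.92, 323.75])]
[([114, 102, 6, 5, 13], [115.92, 103.62])]
```

View pics/j_side.png

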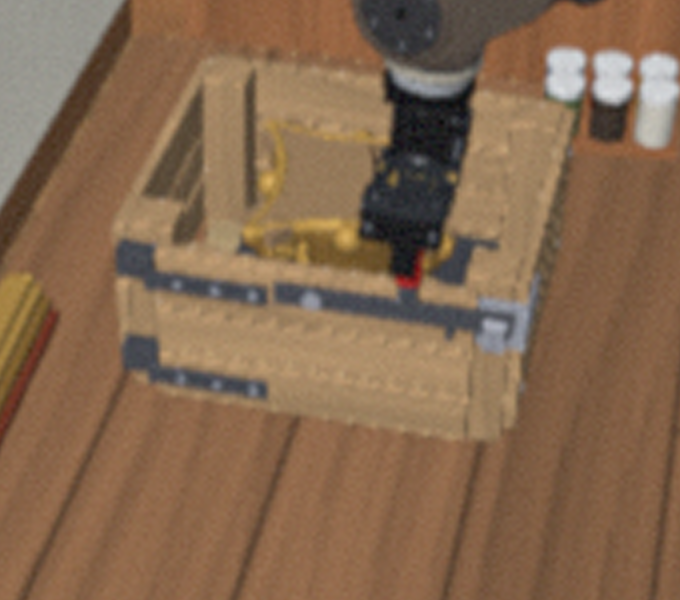

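>>> send_rows(plan="0.3 -1.2 1 0 5; 0.3 -1.7 1.5 0 5; 0.3 -1.8 1.5 0 5")

```text
t: 12.5
eef_pos: [503.5, -63.6, 207.8]
tcp_rot: [3.083, 0.063, -3.121]
ft_force: [-3.7, 19.3, 12.2]
opening: 0.165
```

```bash
python3 chk.py k
```

```text
12.5 [503.5 -63.6 207.8] [ 3.08306652  0.06302376 -3.12104299] [-3.74940739 19.26187183 12.22951336] 0.16450563360136003
gate by yaw -0.04082320919969362
r 237.1968892108536 gate by pos -0.015156727850801542
```

Pressed down with the gate pressed in; release while holding both.

>>> send_rows(plan="0 -1.8 1.5 0 30; 0 -0.8 0.3 0 50; 0 0 0 0 60; 0 0 0 0 60; 0 0 0 0 60")

```text
t: 13.0
eef_pos: [505.8, -65.6, 210.4]
tcp_rot: [3.083, 0.072, -3.12]
ft_force: [-0.7, -0.0, 0.3]
opening: 0.523
```

```bash
python3 chk.py l side
```

```text
13.0 [505.8 -65.6 210.4] [ 3.08309616  0.07240807 -3.11972078] [-0.70260972 -0.03218836  0.3125959 ] 0.5230008978595704
gate by yaw -0.04214541965607754
r 234.71901618112207 gate by pos -0.023797979750921718
[([283, 142, 3, 10, 18], [284.0, 146.72]), ([98, 320, 6, 6, 11], [100.55, 322.36])]
```

View pics/l_side.png

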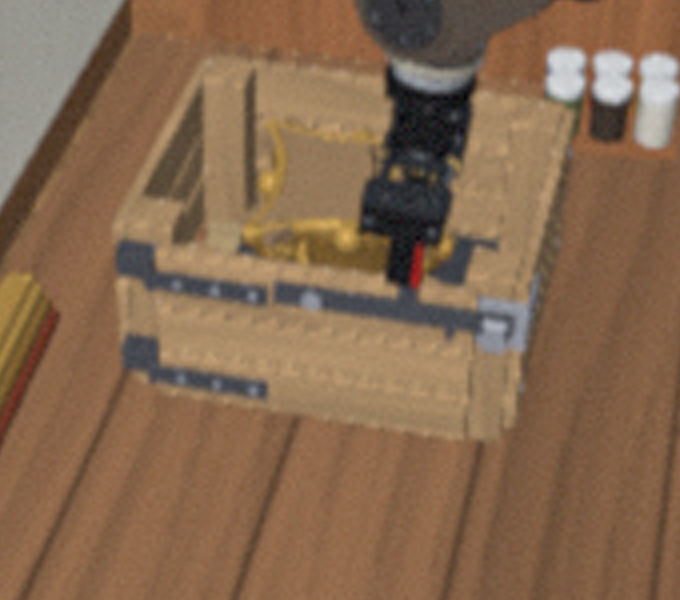

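>>> send_rows(plan="0 0 -10 0 70; 0 0 -25 0 70; 0 0 -40 0 70; 0 0 -40 0 70; 0 0 -40 0 70; 0 0 -40 0 70; 0 0 0 0 70")

```text
t: 13.75
eef_pos: [490.4, -78.2, 416.0]
tcp_rot: [3.084, 0.072, -3.12]
ft_force: [-0.2, 1.2, -2.4]
opening: 0.737
```

```bash
python3 chk.py m side top; python3 - <<'E'
import cv2
a=cv2.imread("pics/m_side.png")[200:420,240:560];cv2.imwrite("pics/m_z.png",cv2.resize(a,None,fx=2.4,fy=2.4))
E
```

```text
13.75 [490.4 -78.2 416. ] [ 3.08422394  0.07185437 -3.12013099] [-0.21582993  1.18148578 -2.38079722] 0.7368215546987695
gate by yaw -0.04173521462035534
r 249.8597499027479 gate by pos -0.0739691261051702
[([279, 139, 7, 13, 77], [281.77, 145.12])]
[([114, 102, 6, 5, 14], [115.79, 103.64])]
```

View pics/m_side.png

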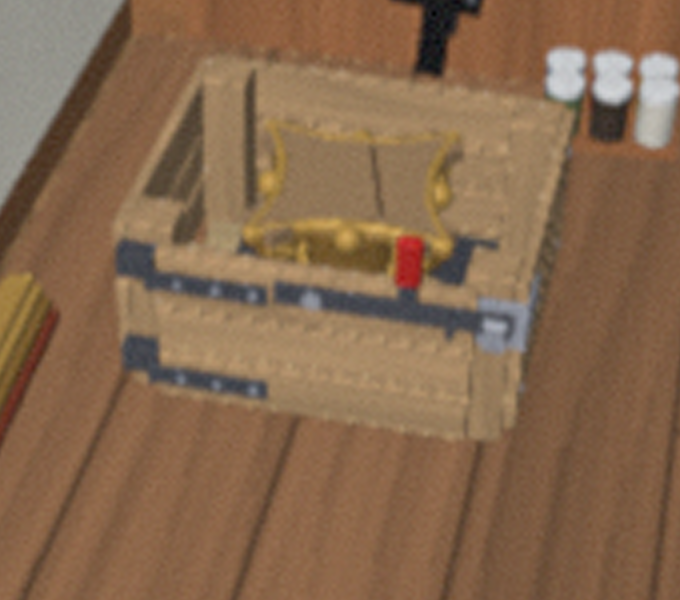

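View pics/m_z.png

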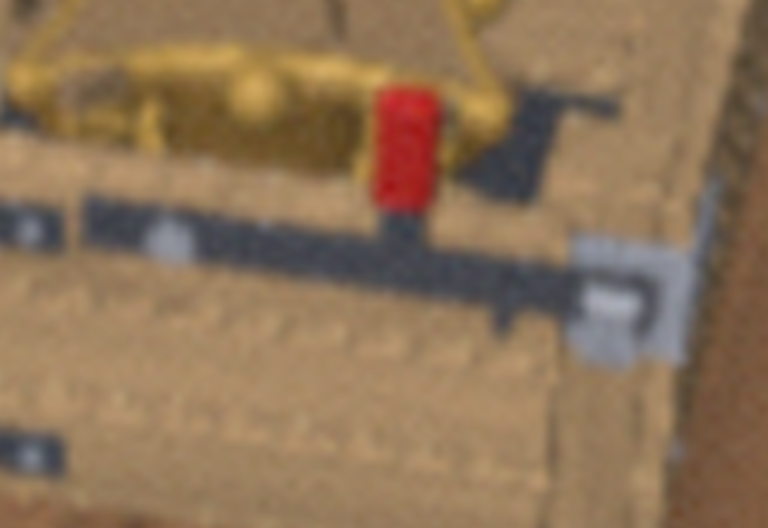

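```bash
python3 - <<'E'
from go import *
from cell import eyes,boxes_of
q=np.load("q.npy")
S=eyes.read_camera("side")
print(red(S))
import math
def gp(g,a,h=54): 
    al=85*math.cos(a)-h*math.sin(a);up=h*math.cos(a)+85*math.sin(a)
    return gatep(q,g,155+al,13.5,165+up)
for g in(-.03,-.02,-.01,0.,.01):
  for a in(0,.03,.06): print(g,a,proj(S,gp(g,a)).round(2))
# red axis
im=S["image"].astype(int);m=(im[...,0]>130)&(im[...,1]<75)&(im[...,2]<75);m[:,:250]=0
ys,xs=np.nonzero(m);k=np.polyfit(ys,xs,1);print("lean dx/dy",k[0])
for a in(0,.03,.06):
    t,b=proj(S,gp(-.01,a,76))[0],proj(S,gp(-.01,a,32))[0];print(a,(t-b)[0]/(t-b)[1])
E
```

```text
[([279, 139, 7, 13, 76], [281.8, 145.09])]
-0.03 0 [[281.71 143.87]]
-0.03 0.03 [[281.28 143.21]]
-0.03 0.06 [[280.82 142.56]]
-0.02 0 [[281.55 144.27]]
-0.02 0.03 [[281.12 143.61]]
-0.02 0.06 [[280.65 142.95]]
-0.01 0 [[281.39 144.66]]
-0.01 0.03 [[280.95 144.  ]]
-0.01 0.06 [[280.49 143.34]]
0.0 0 [[281.21 145.06]]
0.0 0.03 [[280.77 144.39]]
0.0 0.06 [[280.31 143.73]]
0.01 0 [[281.03 145.45]]
0.01 0.03 [[280.59 144.78]]
0.01 0.06 [[280.13 144.12]]
lean dx/dy -0.05743596711733092
0 -0.05776966406034669
0.03 -0.020499900883624446
0.06 0.01637981135182895
```

View pics/m_top.png

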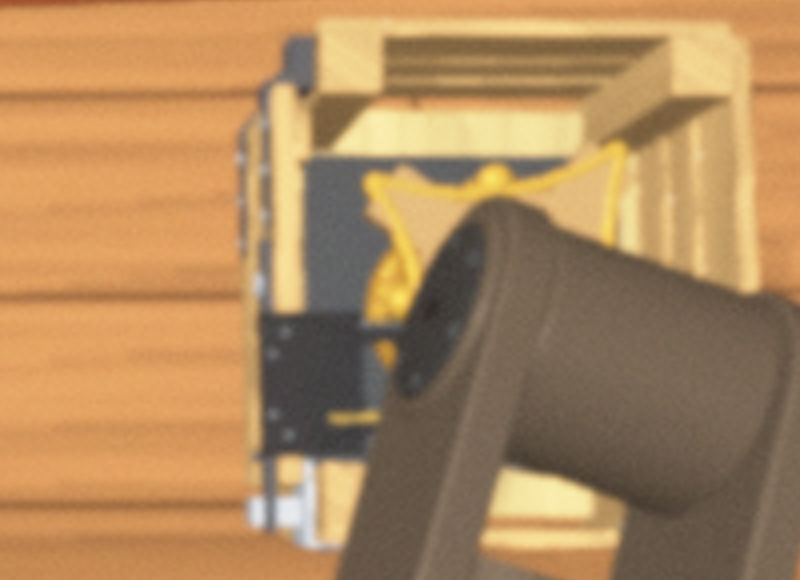

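```bash
python3 -c "
from cell import job_done,env
print(env.state()['ft_force'],env.state()['t']);print(job_done())"
```

```text
[ 0.67587221 -0.28053616 -0.06863606] 13.9
the job is handed in; nothing more can be done
None
```

The crate's gate is shut and latched, and I handed the job in at 13.9 s with the gripper lifted well clear.

I pinched the grip and lifted the bar to about 0.29 rad. I swung the gate to until it met the buffer, pressed it in with about 18–20 N at the grip (roughly 14–16 N on the buffer) and lowered the bar behind the nose. I then let go.

**Bar position:** in the last side picture the bar lies behind the striker's nose, on its rest pin. The grip's lean was -0.057, against -0.058 predicted for a level bar. Its place in the picture fits the gate being shut and the bar level, to about 0.5 px.

**Robot contact:** the wrist force read near zero, so nothing is being touched.

**Weaker points:**
- When I eased off before letting go, the tool rose about 1 mm and pulled up on the bar with 11 N. I pressed it down again at 12 N and then released.
- The downward push on the grip peaked at 23.6 N when the bar reached its stop.
- The tool tilted about 0.06–0.07 rad while pressing.
- The force between bar and nose could not be measured directly.
- I did not measure the capital or the loose things again at the end. The capital looks unmoved in the last pictures, and the gripper stayed clear of the rest.

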